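Put the calibration weights back in their own cases

ROBOT

A 6-joint arm with a two-finger parallel gripper is mounted at the origin on the work surface; the furniture and walls round the work are solid. World frame = base frame: x ahead of the robot, y to its left, z up, the work surface at z = 0. Lengths are in m, angles in degrees, forces in N, time in s.
With the tool pointing down it reaches from about 0.4 to 0.825 m from the base axis. Payload 7 kg.
Tool frame: the origin (TCP) lies on the centre line of the jaws, within the pads' length; the fingertips stand 8 mm ahead of it and the grasp point (between the pads) lies 11 mm behind it; z points along the fingers, y is the line along which they close (so a half turn about z gives the same grasp; the last joint's range is limited). The gripper opens to 88 mm and grips with 3 to 60 N. Pads are 19 mm wide; open, the fingers measure 130 mm over their backs; the gripper's body (78 mm by 193 mm) begins 47 mm behind the grasp point.
Start: joints at [92.424, 20.546, 0.682, 0, -70.136, -16.507], TCP at [0.164, 0.655, 0.235] pointing down, gripper open.
Joint ranges: [-176.03, 176.03], [-82.01, 121.73], [-58.28, 71.71], [-173.87, 95.51], [-174.79, -0.11], [-173.66, 173.66]. Speed limits (degrees/s): [136.94, 136.94, 172.46, 180, 180, 180].

INTERFACE

Orientations are given as [roll, pitch, yaw] about the fixed x, y, z axes, in that order (R = Rz(yaw) Ry(pitch) Rx(roll)).
In Python, from plant import r gives the robot as it stands.
- The arm moves only by the tool carry_out, never from a script. Its argument "targets" is a list of rows, each a list of 6 numbers: the shift along the tool's x, y, z scaled (see below), then the turn, a rotation vector about the tool's x, y, z scaled (see below). A call has 1 to 5 rows; each row shifts and turns the commanded pose from where the row before left it, along the tool's axes as they then stand; what a row does not reach is not made up. The controller multiplies each number of a shift by 0.5 m and each number of a turn by 60 degrees. A row lasts 1/8 s, in which the tool goes at most 62.5 mm and 10.7 degrees, less where a joint would pass 70% of its speed; a pose out of reach is approached as far as the arm can. A call with a number of a shift or a turn outside -1 to 1 is refused whole. A call with a gripper value outside its range is refused whole. "hand" is the opening, from 0 (shut) to 1 (fully open), set as the call begins (left out, the last holds). The fingers move at their own pace and stop on an object; "squeeze" is the grip in N (left out, the last holds). Time passes only in rows, so rows that do not move let the fingers close. It gives the time, the measured TCP pose, the force, the opening and the grip force at its end, in the units of the state.
- r.get_state(): the state, without advancing time (a new reading comes with each control period).
- r.capture(name): name is "scene" or "top"; returns the picture (400x640x3 uint8, red, green, blue); there is no depth.
- r.camera_info(name): a dict with "K" (3x3 intrinsics, pixels), "distortion" ([k1, k2, p1, p2, k3] as OpenCV has them; the pictures are not rectified), "eye" and "attitude" of the camera in the world. Camera axes: x right, y down, z forward; pixel columns grow to the right and rows downward; lengths in m; the calibration is good to about 2 mm. A picture is of the moment at which its call begins. camera_info takes no time and is no camera call.
- r.close_job(): hands the job in; it is judged then, once.
The state is a dict: "time_s": time; "joints": joint angles; "qd": joint speeds; "joint_torque": joint torques, N m; "tcp_pos": TCP position; "eef_rot": TCP orientation; "contact_force": force on the tool from outside, world axes, zero at the start; "moment": the same for the moment, N m; "gripper_width": finger opening in m; "gripper_force": force on a finger pad.
Only numpy, scipy, OpenCV 4.12 (cv2) and the standard library are available. Lean on these libraries where they do the work, as an engineer would, in place of code of your own. Each camera call takes 0.05 s, during which the arm holds its last target. There are 200 camera calls.

TASK

After the balance check the four knobbed steel calibration weights were put away carelessly: two stand in a case one size too large, and two were left out on the bench among the vials. Put every weight upright into its own case, the one whose well just fits its body, so that it stands right down on the bottom of the well. Do not knock any weight over, and leave the cases and the two vials standing where they are.

Things in the scene. Friction and masses are not known exactly. Their poses are not given: they have to be found in the camera images.
- weight_500: The largest of four polished steel calibration weights, 500 g (+-10%), loose: round body 38 mm across, 47 mm high; a narrower neck up to 51 mm; a round knob 26 mm across from 51 to 66 mm (its top), gripped from above at any yaw. Belongs in case_500. Starts free on the bench. Origin: centre of its underside; z is its axis, up.
- weight_200: The second largest of four polished steel calibration weights, 200 g (+-10%), loose: round body 28 mm across, 36 mm high; a narrower neck up to 39 mm; a round knob 20 mm across from 39 to 51 mm (its top), gripped from above at any yaw. Belongs in case_200. Starts loosely in the well of case_500, blocking weight_500. Origin: centre of its underside; z is its axis, up.
- weight_100: The third largest of four polished steel calibration weights, 100 g (+-10%), loose: round body 22 mm across, 28 mm high; a narrower neck up to 30.5 mm; a round knob 16 mm across from 30.5 to 40.5 mm (its top), gripped from above at any yaw. Belongs in case_100. Starts loosely in the well of case_200, blocking weight_200. Origin: centre of its underside; z is its axis, up.
- weight_50: The smallest of four polished steel calibration weights, 50 g (+-10%), loose: round body 18 mm across, 21 mm high; a narrower neck up to 23 mm; a round knob 13 mm across from 23 to 32 mm (its top), gripped from above at any yaw. Belongs in case_50. Starts free on the bench. Origin: centre of its underside; z is its axis, up.
- case_500: Case of weight_500, cover off: a round black plastic pot, loose, 76 mm across, 42 mm high, with a grey-foam-lined round well 44 mm across at the bottom; its top 10 mm flare to a mouth 58 mm across. The well's bottom is 10 mm above the case's underside: there the weight's underside stands when home, knob clear above the rim. Origin: centre of the underside; z is its axis, up.
- case_200: Case of weight_200, cover off: a round black plastic pot, loose, 63 mm across, 36 mm high, with a grey-foam-lined round well 34 mm across at the bottom; its top 9 mm flare to a mouth 48 mm across. The well's bottom is 10 mm above the case's underside: there the weight's underside stands when home, knob clear above the rim. Origin: centre of the underside; z is its axis, up.
- case_100: Case of weight_100, cover off: a round black plastic pot, loose, 51 mm across, 30 mm high, with a grey-foam-lined round well 27 mm across at the bottom; its top 8 mm flare to a mouth 40 mm across. The well's bottom is 10 mm above the case's underside: there the weight's underside stands when home, knob clear above the rim. Origin: centre of the underside; z is its axis, up.
- case_50: Case of weight_50, cover off: a round black plastic pot, loose, 41 mm across, 26 mm high, with a grey-foam-lined round well 23 mm across at the bottom; its top 7 mm flare to a mouth 33 mm across. The well's bottom is 10 mm above the case's underside: there the weight's underside stands when home, knob clear above the rim. Origin: centre of the underside; z is its axis, up.
- vial_large: A bystander: a glass sample vial with brown contents and a white cap, 27 mm in diameter, 61 mm high, standing loose on the bench. Origin: centre of its underside; z up.
- vial_small: A bystander: a small glass sample vial with pale contents and a white cap, 17 mm in diameter, 38 mm high, standing loose on the bench. The fixed balance with its glass shield between the things is 200 mm high; carry over it or round it. Origin: centre of its underside; z up.
Things that resemble listed ones, but are neither listed nor needed, are in the scene too. What is shaped like the weight_100 but orange, purple or red is not meant.

How it is judged:
By the outcome, as a careful person would: the job done as asked, in the order asked, and still so for the second after the job is handed in, with the robot touching nothing.
It also fails if it takes over 118 s, if anything falls off the work surface, if the arm or the gripper's body presses on something with over 40 N, if the wrist force passes 120 N, or if a joint passes its speed limit or range.

## Working session

There is one attempt and no reset: what is moved stays moved. The work goes in short steps, Python scripts to look and compute and a tool call to move; the robot and the scene stay as the last step left them, time stands still between calls to the robot, and variables do not carry over. Pictures are saved under pics/ and viewed, at most 14 in all, crops included, and the job is handed in when it is done.

Besides the shell and the picture viewer there is one more tool, called after "Request:" as name([rows], argument=value, ...), one row to a line, values as JSON. carry_out: Moves the arm, as the interface text tells. Its arguments: {"type":"object","properties":{"targets":{"type":"array","items":{"type":"array","items":{"type":"number","minimum":-1,"maximum":1}}},"hand":{"type":"number"},"squeeze":{"type":"number"}},"required":["targets"]}

```bash
mkdir -p pics; ls; python3 - <<'E'
from plant import r
import cv2
for n in("scene","top"):
    cv2.imwrite(f"pics/{n}0.png",r.capture(n)[:,:,::-1]); print(r.camera_info(n))
print(r.get_state())
E
```

```text
pics
{'K': array([[398.224837  ,   0.        , 318.27702959],
       [  0.        , 398.224837  , 199.2517685 ],
       [  0.        ,   0.        ,   1.        ]]), 'distortion': array([0.02586748, 0.        , 0.        , 0.        , 0.        ]), 'eye': array([0.09877759, 0.53910452, 0.73146843]), 'attitude': array([-138.06075799,   -0.24245103, -142.4169354 ])}
{'K': array([[452.13132592,   0.        , 316.59957547],
       [  0.        , 452.13132592, 199.57019549],
       [  0.        ,   0.        ,   1.        ]]), 'distortion': array([-0.08721134,  0.        ,  0.        ,  0.        ,  0.        ]), 'eye': array([0.35394516, 0.06157296, 1.32729744]), 'attitude': array([-174.6205669 ,   -0.18014441,  -90.10918351])}
{'time_s': 0.1, 'joints': array([ 9.24246806e+01,  2.05855775e+01,  6.40258739e-01, -1.80946482e-02,
       -7.01344772e+01, -1.65070182e+01]), 'qd': array([-0.0415279 , -0.13146667,  0.04684933,  0.06017291,  0.05691995,
       -0.07371543]), 'joint_torque': array([-1.16607400e-03, -5.84166813e+01,  2.93748307e+01,  7.01554969e+00,
        1.01619173e-02, -5.36601419e-05]), 'tcp_pos': array([0.16415565, 0.65431337, 0.23374441]), 'eef_rot': array([ 1.79918659e+02, -6.36463476e-03, -1.40884937e+01]), 'contact_force': array([ 0.53741272, -0.16052689, -0.28929977]), 'moment': array([-0.04872433,  0.06648214,  0.03296378]), 'gripper_force': 0.0, 'gripper_width': 0.0880114240239024}
```

View pics/scene0.png

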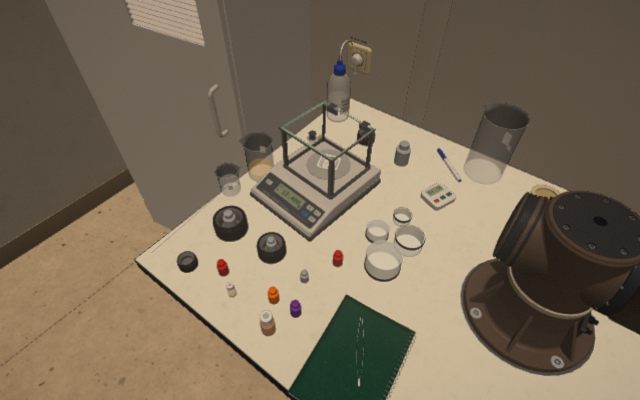

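View pics/top0.png

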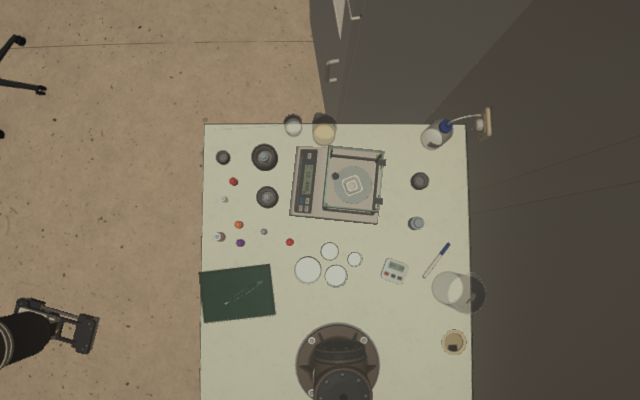

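The scene camera shows case_500 with a weight at (230,222), case_200 with a weight at (271,247) and a small case at (187,261). weight_50 is at (304,275), weight_500 at (402,153), and a dark case behind the balance at about (365,133). The top view has the same things at (264,157), (267,197), (222,157), (264,232), (416,223) and (419,181). I'll zoom in next.

```bash
cat > h.py <<'E'
import numpy as np, cv2
from scipy.spatial.transform import Rotation as R
from plant import r
I={n:r.camera_info(n) for n in("scene","top")}
def rot(n): return R.from_euler('xyz',I[n]['attitude'],degrees=True).as_matrix()
def ray(n,uv):
    p=cv2.undistortPoints(np.array([[uv]],float),I[n]['K'],I[n]['distortion'])[0,0]
    return I[n]['eye'],rot(n)@np.array([p[0],p[1],1])
def plane(n,uv,z):
    e,d=ray(n,uv); return e+d*(z-e[2])/d[2]
def proj(n,P):
    Rm=rot(n); rv=cv2.Rodrigues(Rm.T)[0]; t=-Rm.T@I[n]['eye']
    return cv2.projectPoints(np.array(P,float).reshape(-1,1,3),rv,t,I[n]['K'],I[n]['distortion'])[0][:,0]
E
python3 - <<'E'
from h import *
a=cv2.imread("pics/top0.png");b=cv2.imread("pics/scene0.png")
c=cv2.resize(a[140:250,205:285],None,fx=5,fy=5,interpolation=cv2.INTER_CUBIC)
d=cv2.resize(a[165:240,395:445],None,fx=7,fy=7,interpolation=cv2.INTER_CUBIC)
m=np.zeros((550,752,3),np.uint8);m[:,:400]=c;m[:525,401:751]=d
cv2.imwrite("pics/ztop.png",m)
c=cv2.resize(b[200:340,165:350],None,fx=4,fy=4,interpolation=cv2.INTER_CUBIC)
cv2.imwrite("pics/zsc.png",c)
for nm,uv,z in [("c500",(264,157),.06),("c200",(267,197),.05),("c50",(222,157),.026),("w50",(264,232),.03),("w500",(416,223),.066),("c100",(419,181),.03),("vL",(219,237),.06),("vs",(225,199),.038)]:
    print(nm,plane("top",uv,z).round(3))
E
```

```text
c500 [0.595 0.207 0.06 ]
c200 [0.482 0.198 0.05 ]
c50 [0.602 0.334 0.026]
w50 [0.383 0.208 0.03 ]
w500 [ 0.406 -0.221  0.066]
c100 [ 0.53  -0.241  0.03 ]
vL [0.368 0.331 0.06 ]
vs [0.477 0.32  0.038]
```

View pics/ztop.png

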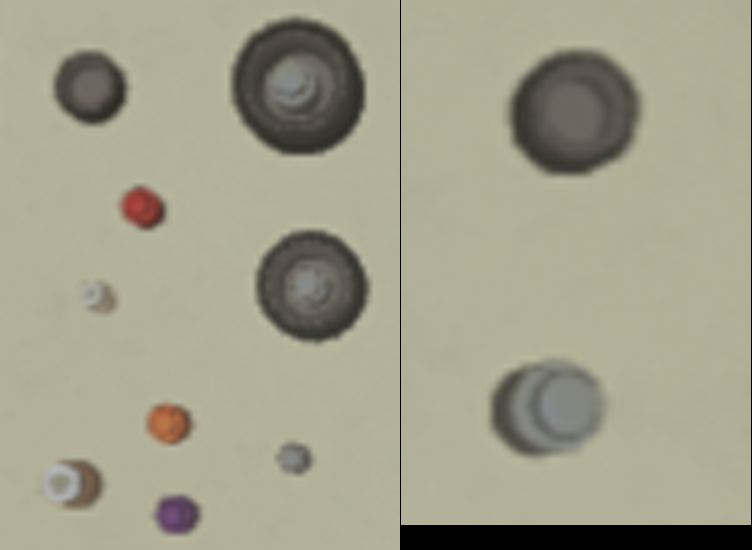

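View pics/zsc.png

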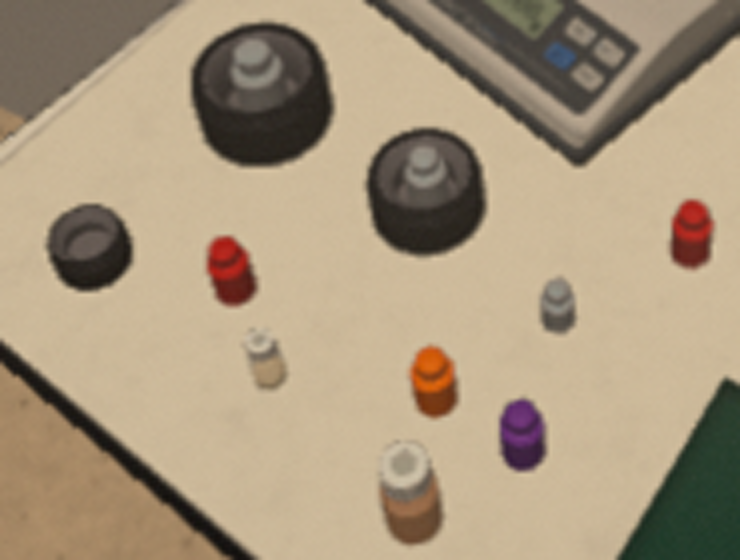

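In the top view (zoomed) the case left of the balance holding w200 has its knob at about px (263.5,157), and the one holding w100 at about (266.5,197). case_50 is at (223,157.5), case_100 at (420,181) and w50 at (264,231.5). w500 stands at (416–420,223), leaning away from the camera. The scene zoom agrees: both left-hand weights stand upright in their cases. Next I'll measure the centroids.

```bash
cat >> h.py <<'E'
def blob(img,uv,lo,hi,rad):
    g=cv2.cvtColor(img,cv2.COLOR_BGR2GRAY).astype(float)
    k=4;u,v=map(int,uv);c=cv2.resize(g[v-rad:v+rad+1,u-rad:u+rad+1],None,fx=k,fy=k,interpolation=cv2.INTER_CUBIC)
    m=((c>=lo)&(c<hi)).astype(np.uint8)
    n,l,s,ce=cv2.connectedComponentsWithStats(m)
    i=1+np.argmax([s[j,4]-30*np.hypot(*(ce[j]-c.shape[0]/2)) for j in range(1,n)])
    return (ce[i]+.5)/k-.5+[u-rad,v-rad], s[i,2:5]/[k,k,k*k]
E
python3 - <<'E'
from h import *
im={n:cv2.imread(f"pics/{n}0.png") for n in("top","scene")}
T=im["top"];print("table",T[205,400],T[260,400])
for nm,c,uv,hi,rad,z in [("c500","top",(264,157),110,20,.021),("c200","top",(267,197),110,17,.018),("c50","top",(222,157),130,12,.013),("c100","top",(420,181),130,14,.015),("w50","top",(264,232),152,9,.015),("w500","top",(416,223),152,12,.033),
 ("c500","scene",(230,222),110,28,.021),("c200","scene",(271,247),110,22,.018),("c50","scene",(187,261),130,15,.013),("w50","scene",(304,275),152,11,.015),("w500","scene",(402,153),152,16,.033)]:
    p,s=blob(im[c],uv,0,hi,rad); print(nm,c,p.round(1),s.round(1),plane(c,p,z)[:2].round(4))
for nm,c,uv,lo,rad,z in [("w200","top",(263,157),118,7,.061),("w100","top",(267,197),118,6,.0505),("w200","scene",(229,214),125,7,.055),("w100","scene",(271,241),125,6,.045)]:
  for l in(lo-8,lo,lo+8):
    p,s=blob(im[c],uv,l,256,rad); print(nm,c,l,p.round(1),s.round(1),plane(c,p,z)[:2].round(4))
a=cv2.resize(im["top"][115:235,280:460],None,fx=4.4,fy=4.4); b=cv2.resize(im["scene"][50:250,235:435],None,fx=3,fy=3)
cv2.imwrite("pics/bal.png",a)
E
```

```text
table [152 176 178] [154 178 179]
c500 top [264.5 157.1] [ 26.5  27.2 494.1] [0.6022 0.2099]
c200 top [267.  196.9] [ 22.   22.2 332.2] [0.4853 0.2016]
c50 top [222.7 157.1] [ 14.8  14.8 171.2] [0.6043 0.3348]
c100 top [419.3 180.7] [ 18.8  17.8 264.3] [ 0.5328 -0.2451]
w50 top [263.6 231.3] [ 7.8  7.  39.2] [0.3855 0.2112]
w500 top [415.3 222.9] [ 17.   14.2 188.4] [ 0.408  -0.2264]
c500 scene [230.2 223.9] [ 35.5  35.8 927.9] [0.5976 0.2134]
c200 scene [271.1 248.1] [ 29.8  31.8 690.1] [0.4813 0.2047]
c50 scene [187.  261.5] [ 21.8  22.  368.3] [0.6017 0.3364]
w50 scene [304.  276.4] [  9.2  14.  103.6] [0.3821 0.2143]
w500 scene [402.1 153.8] [ 17.   26.  340.9] [ 0.4031 -0.222 ]
w200 top 110 [262.8 155.9] [ 9.8  9.2 63.6] [0.5982 0.2102]
w200 top 118 [262.5 155.8] [ 8.8  8.8 42.3] [0.5986 0.211 ]
w200 top 126 [262.2 154.9] [ 6.2  5.5 24. ] [0.6009 0.2119]
w100 top 110 [266.2 196.4] [ 8.8  8.8 44. ] [0.4836 0.2004]
w100 top 118 [265.7 196.4] [ 6.   6.2 24. ] [0.4835 0.202 ]
w100 top 126 [265.6 196.3] [ 4.   5.2 15.2] [0.4838 0.2021]
w200 scene 117 [227.4 212.6] [ 8.2  6.2 39.7] [0.6019 0.2104]
w200 scene 125 [227.4 212.6] [ 7.8  5.8 34.4] [0.6019 0.2104]
w200 scene 133 [227.3 212.6] [ 7.2  5.  28.2] [0.6019 0.2104]
w100 scene 117 [270.3 238.8] [ 6.5  5.5 28.2] [0.4843 0.2007]
w100 scene 125 [270.3 238.9] [ 5.8  5.  23.1] [0.4842 0.2007]
w100 scene 133 [270.3 238.9] [ 5.   4.5 18.7] [0.4842 0.2008]
```

View pics/bal.png

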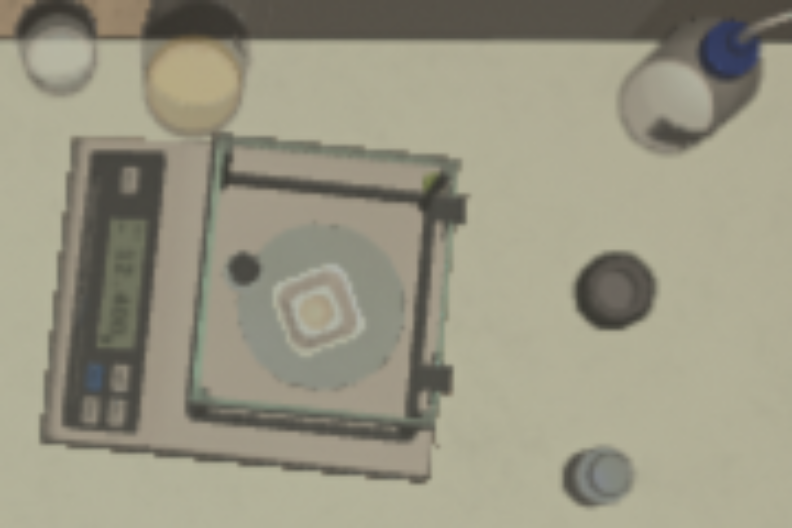

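```bash
cat >> h.py <<'E'
def go(x,y,z,yaw=None):
    s=r.get_state(); Rm=R.from_euler('xyz',s['eef_rot'],degrees=True)
    print("t",round(s['time_s'],2),"tcp",s['tcp_pos'].round(4),"rot",s['eef_rot'].round(1),"w",round(s['gripper_width'],4),"F",s['contact_force'].round(1))
    if yaw is not None: 
        Rn=R.from_euler('xyz',[180,0,yaw],degrees=True); print("turn/60",((Rm.inv()*Rn).as_rotvec(degrees=True)/60).round(3)); Rm=Rn
    d=Rm.inv().apply(np.array([x,y,z])-s['tcp_pos']); print("shift/.5 total",(d/.5).round(4),"rows>=",int(np.ceil(np.linalg.norm(d)/.0625)))
E
python3 -c "
from h import *
go(.484,.201,.12,-50)
for p in [(384.5,160),(384.5,212),(325,212),(386,205)]: print(plane('top',p,.2).round(3))"
```

```text
t 0.1 tcp [0.1642 0.6543 0.2337] rot [179.9  -0.  -14.1] w 0.088 F [ 0.5 -0.2 -0.3]
turn/60 [ 0.001 -0.001  0.599]
shift/.5 total [1.1057 0.0927 0.2275] rows>= 10
[ 0.56  -0.114  0.2  ]
[ 0.429 -0.112  0.2  ]
[0.429 0.037 0.2  ]
[ 0.446 -0.116  0.2  ]
```

Request:
carry_out([
  [0,0,0,0,0,0.15],
  [0,0,0,0,0,0.15],
  [0,0,0,0,0,0.15],
  [0,0,0,0,0,0.15],
], hand=0.6, squeeze=20)

```text
time_s: 0.6
tcp_pos: [0.1642, 0.6544, 0.234]
eef_rot: [180.0, -0.0, -50.4]
contact_force: [0.2, -0.0, -0.1]
gripper_width: 0.0551
gripper_force: 0.0
```

Request:
carry_out([
  [0.11,0.009,0.0,0,0,0],
  [0.11,0.009,0.0,0,0,0],
  [0.11,0.009,0.0,0,0,0],
  [0.11,0.009,0.0,0,0,0],
  [0.11,0.009,0.0,0,0,0],
])

```text
time_s: 1.23
tcp_pos: [0.3241, 0.4276, 0.2343]
eef_rot: [180.0, -0.0, -50.1]
contact_force: [0.6, -0.1, 1.3]
gripper_width: 0.0526
gripper_force: 0.0
```

Request:
carry_out([
  [0.11,0.009,0.05,0,0,0],
  [0.11,0.009,0.06,0,0,0],
  [0.11,0.009,0.06,0,0,0],
  [0.11,0.009,0.06,0,0,0],
  [0.11,0.009,0,0,0,0],
])

```text
time_s: 1.85
tcp_pos: [0.4815, 0.202, 0.1175]
eef_rot: [179.7, 0.0, -50.1]
contact_force: [1.2, 0.6, 0.8]
gripper_width: 0.0528
gripper_force: 0.0
```

```bash
python3 - <<'E'
from h import *
go(.484,.201,.0475,-50)
a=r.capture("top")[:,:,::-1];b=r.capture("scene")[:,:,::-1]
a=cv2.resize(a[140:250,205:325],None,fx=3.2,fy=3.2,interpolation=cv2.INTER_CUBIC)
b=cv2.resize(b[170:290,210:340],None,fx=3.2,fy=3.2,interpolation=cv2.INTER_CUBIC)
m=np.zeros((400,800,3),np.uint8);m[:a.shape[0],:a.shape[1]]=a;m[:b.shape[0],384:384+b.shape[1]]=b
cv2.imwrite("pics/hov.png",m)
E
```

```text
t 1.85 tcp [0.4815 0.202  0.1175] rot [179.7   0.  -50.1] w 0.0528 F [1.2 0.6 0.8]
turn/60 [ 0.004  0.    -0.002]
shift/.5 total [ 0.0047 -0.0025  0.1401] rows>= 2
```

View pics/hov.png

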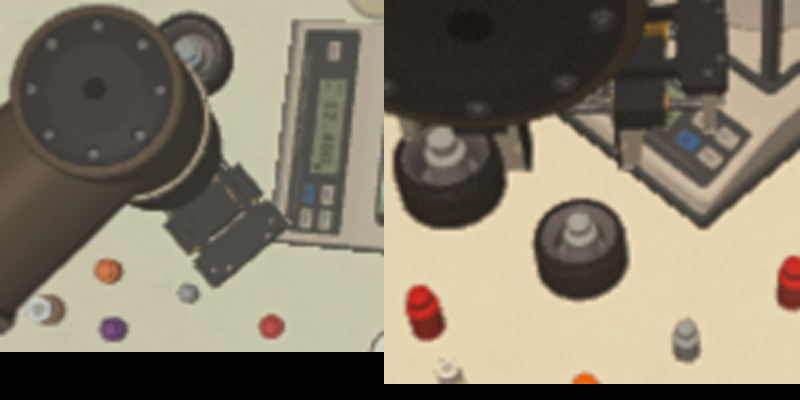

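The scene crop shows the fingers hovering, with tips at about crop (515,165) and (630,165). I'll compare these with where the pose says they should be.

```bash
python3 - <<'E'
from h import *
s=r.get_state();t=s['tcp_pos'];d=np.array([.766,.643,0])
for k in(-.037,-.026,.026,.037):
    p=t+k*d+[0,0,-.008]; q=proj("scene",p)[0]; print(k,q.round(1),"crop",(384+(q[0]-210)*3.2).round(),((q[1]-170)*3.2).round())
E
```

```text
-0.037 [286.4 218.9] crop 628.0 156.0
-0.026 [280.9 219. ] crop 611.0 157.0
0.026 [254.8 219.8] crop 527.0 159.0
0.037 [249.2 220. ] crop 510.0 160.0
```

Request:
carry_out([
  [0.005,-0.0025,0.04,0,0,0],
  [0,0,0.05,0,0,0],
  [0,0,0.04,0,0,0],
  [0,0,0.01,0,0,0],
  [0,0,0,0,0,0],
])

```text
time_s: 2.58
tcp_pos: [0.4847, 0.2037, 0.0501]
eef_rot: [180.0, -0.0, -50.1]
contact_force: [0.1, 0.6, 0.6]
gripper_width: 0.0526
gripper_force: 0.0
```

Request:
carry_out([
  [0,0,0,0,0,0],
  [0,0,0,0,0,0],
  [0,0,0,0,0,0],
  [0,0,0,0,0,0],
  [0,0,0,0,0,0],
], hand=0, squeeze=15)

```text
time_s: 3.2
tcp_pos: [0.4848, 0.2035, 0.0502]
eef_rot: [-180.0, -0.0, -50.1]
contact_force: [-1.2, -0.7, 1.7]
gripper_width: 0.0149
gripper_force: 15.0
```

Request:
carry_out([
  [0,0,-0.06,0,0,0],
  [0,0,-0.12,0,0,0],
  [0,0,-0.12,0,0,0],
  [0,0,-0.12,0,0,0],
  [0,0,-0.1,0,0,0],
])

```text
time_s: 3.82
tcp_pos: [0.4846, 0.2034, 0.3125]
eef_rot: [-179.9, 0.0, -50.1]
contact_force: [1.0, 0.9, -1.3]
gripper_width: 0.0151
gripper_force: 15.0
```

```bash
python3 - <<'E'
from h import *
go(.5306,-.2433,.30)
b=r.capture("scene")[:,:,::-1];cv2.imwrite("pics/l1.png",b)
t=r.get_state()['tcp_pos']; print(proj("scene",[t,t-[0,0,.02]]))
E
```

```text
t 3.83 tcp [0.4846 0.2034 0.3125] rot [-179.9    0.   -50.1] w 0.0151 F [ 1.   0.9 -1.3]
shift/.5 total [0.7442 0.5028 0.0242] rows>= 8
[[252.8983419  138.01132418]
 [254.34122109 147.52607729]]
```

View pics/l1.png

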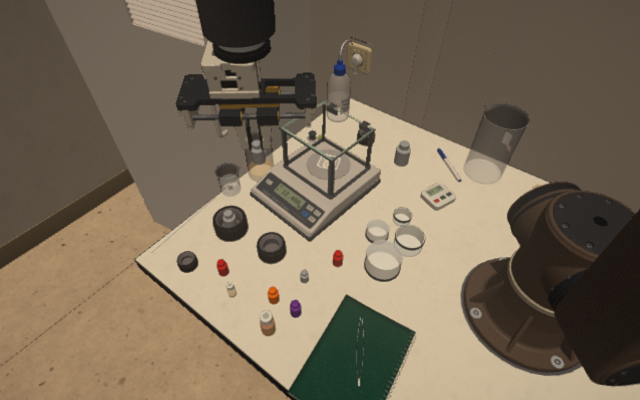

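The weight hangs in the gripper at about (257,152) and case_200 now stands empty at (271,247). I'll measure its offset from the tool axis.

```bash
python3 - <<'E'
from h import *
b=cv2.imread("pics/l1.png");t=r.get_state()['tcp_pos']
c=cv2.resize(b[115:185,215:305],None,fx=8,fy=8,interpolation=cv2.INTER_CUBIC)
d=np.array([.643,-.766,0])
for P,col in ((t,(0,0,255)),(t-[0,0,.04],(0,255,0)),(t-[0,0,.026]+.01*d,(255,0,0)),(t-[0,0,.026],(0,255,255))):
    q=proj("scene",P)[0]; print(q.round(1)); cv2.circle(c,tuple(((q-[215,115]+.5)*8).astype(int)),3,col,-1)
cv2.imwrite("pics/l1z.png",c)
E
```

```text
[252.9 138. ]
[255.7 156.6]
[255.1 146.3]
[254.8 150.3]
```

View pics/l1z.png

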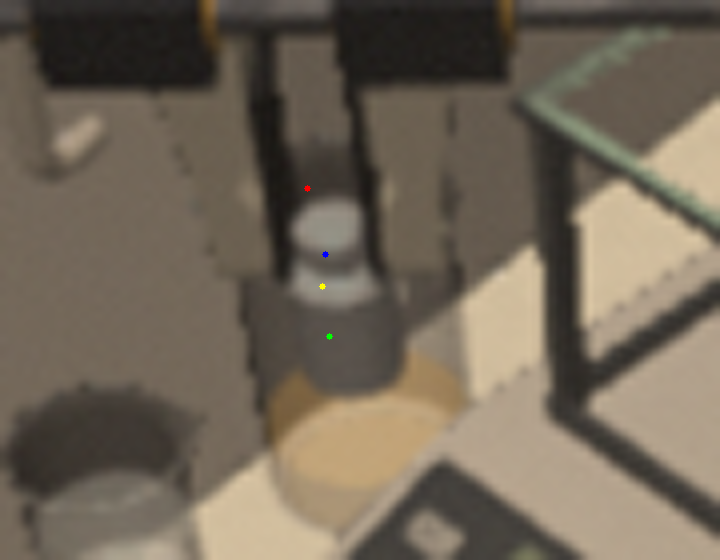

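Request:
carry_out([
  [0.093,0.063,0,0,0,0],
  [0.093,0.063,0,0,0,0],
  [0.093,0.063,0,0,0,0],
  [0.093,0.063,0,0,0,0],
])

```text
time_s: 4.38
tcp_pos: [0.5071, -0.0216, 0.3097]
eef_rot: [-180.0, 0.0, -50.1]
contact_force: [1.4, 0.8, -1.3]
gripper_width: 0.0152
gripper_force: 15.0
```

Request:
carry_out([
  [0.093,0.063,0,0,0,0],
  [0.093,0.063,0,0,0,0],
  [0.093,0.063,0,0,0,0],
  [0.093,0.063,0,0,0,0],
  [0,0,0,0,0,0],
])

```text
time_s: 5.0
tcp_pos: [0.5296, -0.2468, 0.3084]
eef_rot: [179.9, 0.1, -50.3]
contact_force: [-0.8, 0.4, -1.0]
gripper_width: 0.0151
gripper_force: 15.0
```

```bash
python3 - <<'E'
from h import *
go(.531,-.2436,.10,-50)
print(proj("scene",[[.532,-.244,.015],[.532,-.244,.03],[.407,-.225,.066]]))
E
```

```text
t 5.0 tcp [ 0.5296 -0.2468  0.3084] rot [ 1.799e+02  1.000e-01 -5.030e+01] w 0.0151 F [-0.8  0.4 -1. ]
turn/60 [ 0.002  0.002 -0.006]
shift/.5 total [-0.003  -0.0062  0.4168] rows>= 4
[[364.80375422 135.82787705]
 [365.29724716 131.59710132]
 [403.40308565 142.92720157]]
```

Request:
carry_out([
  [-0.003,-0.006,0.08,0,0,0],
  [0,0,0.12,0,0,0],
  [0,0,0.12,0,0,0],
  [0,0,0.09,0,0,0],
  [0,0,0,0,0,0],
])

```text
time_s: 5.62
tcp_pos: [0.5288, -0.2393, 0.1016]
eef_rot: [179.7, 0.3, -50.1]
contact_force: [0.9, -0.5, -0.1]
gripper_width: 0.0148
gripper_force: 15.0
```

```bash
python3 - <<'E'
from h import *
go(.531,-.2436,.06,-50)
a=r.capture("top")[:,:,::-1];b=r.capture("scene")[:,:,::-1]
cv2.imwrite("pics/p1s.png",b)
a=cv2.resize(a[150:240,380:470],None,fx=4,fy=4,interpolation=cv2.INTER_CUBIC)
b=cv2.resize(b[90:160,320:410],None,fx=4.8,fy=4.8,interpolation=cv2.INTER_CUBIC)
m=np.zeros((400,800,3),np.uint8);m[:a.shape[0],:a.shape[1]]=a;m[:b.shape[0],365:365+b.shape[1]]=b
cv2.imwrite("pics/p1.png",m)
E
```

```text
t 5.62 tcp [ 0.5288 -0.2393  0.1016] rot [179.7   0.3 -50.1] w 0.0148 F [ 0.9 -0.5 -0.1]
turn/60 [ 0.005  0.006 -0.001]
shift/.5 total [0.0094 0.0021 0.0832] rows>= 1
```

View pics/p1.png

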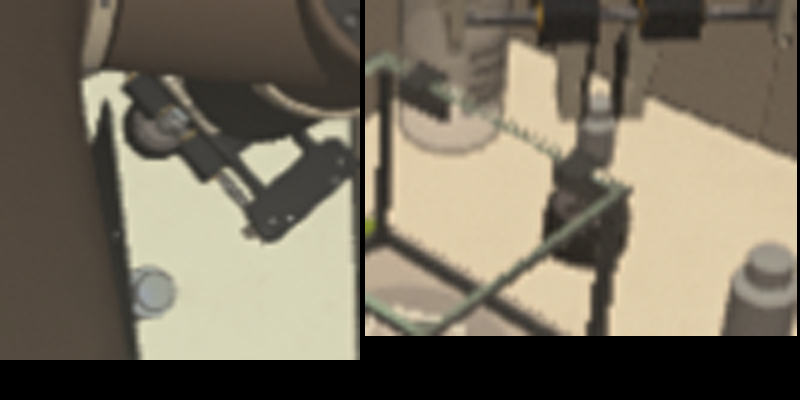

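The top view is partly hidden. In the scene crop the weight is at x≈598 above the case at x≈587, which puts it within about 1.5 mm sideways once perspective is allowed for. I'll let it settle and read the pose again.

Request:
carry_out([
  [0.004,0,0,0,0,0],
  [0,0,0,0,0,0],
  [0,0,0,0,0,0],
  [0,0,0,0,0,0],
])

```text
time_s: 6.22
tcp_pos: [0.5329, -0.242, 0.1054]
eef_rot: [-180.0, -0.0, -50.1]
contact_force: [-0.4, 0.1, -1.8]
gripper_width: 0.0154
gripper_force: 15.0
```

```bash
python3 - <<'E'
from h import *
go(.531,-.2436,.06,-50)
E
```

```text
t 6.22 tcp [ 0.5329 -0.242   0.1054] rot [-180.    -0.   -50.1] w 0.0154 F [-0.4  0.1 -1.8]
turn/60 [-0.    -0.    -0.001]
shift/.5 total [0.     0.005  0.0909] rows>= 1
```

Request:
carry_out([
  [0,0.002,0.03,0,0,0],
  [0,0,0.03,0,0,0],
  [0,0,0.02,0,0,0],
  [0,0,0,0,0,0],
  [0,0,0,0,0,0],
])

```text
time_s: 6.85
tcp_pos: [0.5323, -0.2427, 0.0651]
eef_rot: [180.0, -0.0, -50.1]
contact_force: [1.0, 0.7, -0.9]
gripper_width: 0.0153
gripper_force: 15.0
```

```bash
python3 - <<'E'
from h import *
go(.531,-.2436,.0502,-50)
b=r.capture("scene")[:,:,::-1]
cv2.imwrite("pics/p2.png",cv2.resize(b[95:160,325:405],None,fx=8,fy=8,interpolation=cv2.INTER_CUBIC))
E
```

```text
t 6.85 tcp [ 0.5323 -0.2427  0.0651] rot [180.   -0.  -50.1] w 0.0153 F [ 1.   0.7 -0.9]
turn/60 [ 0.    -0.    -0.001]
shift/.5 total [-0.0002  0.0032  0.0297] rows>= 1
```

View pics/p2.png

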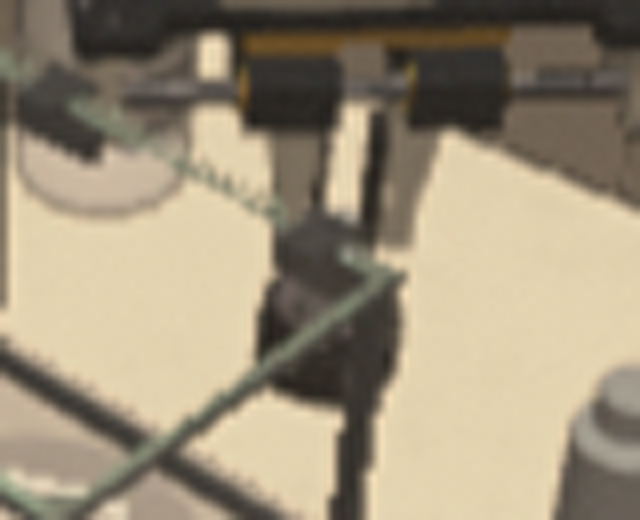

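The gripper centre (x≈343) sits over the case centre (x≈329 plus about 17 of lean), so it is aligned to within 1 mm. Lowering it.

Request:
carry_out([
  [0,0.001,0.008,0,0,0],
  [0,0,0.008,0,0,0],
  [0,0,0.006,0,0,0],
  [0,0,0,0,0,0],
  [0,0,0,0,0,0],
])

```text
time_s: 7.52
tcp_pos: [0.5317, -0.243, 0.0541]
eef_rot: [180.0, -0.0, -50.1]
contact_force: [0.2, 1.1, -1.4]
gripper_width: 0.0152
gripper_force: 15.0
```

Request:
carry_out([
  [0,0,0.003,0,0,0],
  [0,0,0.003,0,0,0],
  [0,0,0,0,0,0],
])

```text
time_s: 7.9
tcp_pos: [0.5315, -0.2429, 0.0508]
eef_rot: [180.0, 0.0, -50.1]
contact_force: [0.1, -0.1, -0.8]
gripper_width: 0.0148
gripper_force: 15.0
```

Request:
carry_out([
  [0,0,0.002,0,0,0],
  [0,0,0,0,0,0],
])

```text
time_s: 8.15
tcp_pos: [0.5318, -0.243, 0.0502]
eef_rot: [-180.0, -0.0, -50.1]
contact_force: [0.2, -0.4, 0.4]
gripper_width: 0.0149
gripper_force: 15.0
```

Request:
carry_out([
  [0,0,0,0,0,0],
  [0,0,0,0,0,0],
  [0,0,0,0,0,0],
  [0,0,0,0,0,0],
  [0,0,0,0,0,0],
], hand=0.5)

```text
time_s: 8.78
tcp_pos: [0.5316, -0.2429, 0.05]
eef_rot: [180.0, 0.0, -50.1]
contact_force: [-0.1, -0.0, -0.1]
gripper_width: 0.0435
gripper_force: 0.0
```

Request:
carry_out([
  [0,0,-0.06,0,0,0],
  [0,0,-0.12,0,0,0],
  [0,0,-0.12,0,0,0],
  [0,0,-0.12,0,0,0],
  [0,0,-0.08,0,0,0],
])

```text
time_s: 9.4
tcp_pos: [0.532, -0.2431, 0.3036]
eef_rot: [-179.9, -0.2, -50.1]
contact_force: [1.1, -0.7, -1.3]
gripper_width: 0.0437
gripper_force: 0.0
```

```bash
python3 - <<'E'
from h import *
go(.600,.2108,.30,-50)
E
```

```text
t 9.4 tcp [ 0.532  -0.2431  0.3036] rot [-179.9   -0.2  -50.1] w 0.0437 F [ 1.1 -0.7 -1.3]
turn/60 [-0.002 -0.003 -0.001]
shift/.5 total [-0.6081 -0.6877  0.0072] rows>= 8
```

8 rows of (-0.076,-0.086).

Request:
carry_out([
  [-0.076,-0.086,0,0,0,0],
  [-0.076,-0.086,0,0,0,0],
  [-0.076,-0.086,0,0,0,0],
  [-0.076,-0.086,0,0,0,0],
])

```text
time_s: 9.9
tcp_pos: [0.5659, -0.0142, 0.3002]
eef_rot: [-180.0, -0.0, -50.1]
contact_force: [0.8, 0.4, -1.3]
gripper_width: 0.0441
gripper_force: 0.0
```

Request:
carry_out([
  [-0.076,-0.086,0,0,0,0],
  [-0.076,-0.086,0,0,0,0],
  [-0.076,-0.086,0,0,0,0],
  [-0.076,-0.086,0,0,0,0],
  [0,0,0,0,0,0],
])

```text
time_s: 10.52
tcp_pos: [0.6003, 0.2146, 0.2987]
eef_rot: [179.9, 0.0, -49.9]
contact_force: [-0.3, -0.3, -0.4]
gripper_width: 0.044
gripper_force: 0.0
```

Request:
carry_out([
  [0,0,0.1,0,0,0],
  [0,0,0.12,0,0,0],
  [0,0,0.12,0,0,0],
  [0,0,0.06,0,0,0],
  [0,0,0,0,0,0],
])

```text
time_s: 11.15
tcp_pos: [0.5989, 0.2093, 0.0976]
eef_rot: [179.7, 0.0, -50.1]
contact_force: [0.6, 0.3, 0.8]
gripper_width: 0.0439
gripper_force: 0.0
```

```bash
python3 - <<'E'
from h import *
go(.600,.2108,.0565,-50)
a=r.capture("top")[:,:,::-1]
p,s=blob(a,(420,181),0,130,14);print("c100 now",p.round(1),s.round(1)) 
cv2.imwrite("pics/c100.png",cv2.resize(a[160:240,390:450],None,fx=6,fy=6,interpolation=cv2.INTER_CUBIC))
E
```

```text
t 11.15 tcp [0.5989 0.2093 0.0976] rot [179.7   0.  -50.1] w 0.0439 F [0.6 0.3 0.8]
turn/60 [ 0.005  0.001 -0.002]
shift/.5 total [-0.0009 -0.0035  0.0823] rows>= 1
c100 now [418.9 180.9] [ 18.   17.5 211.1]
```

View pics/c100.png

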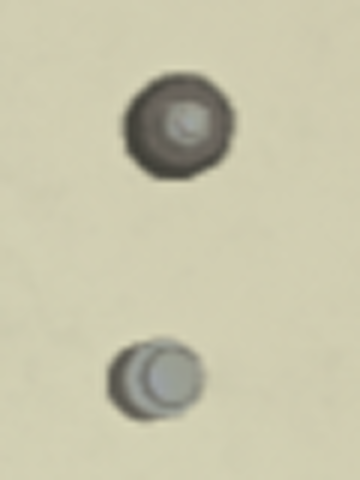

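w100 stands centred in case_100, which has not moved. Continuing down onto w200.

Request:
carry_out([
  [0,0,0.04,0,0,0],
  [0,0,0.03,0,0,0],
  [0,0,0.006,0,0,0],
  [0,0,0,0,0,0],
  [0,0,0,0,0,0],
])

```text
time_s: 11.82
tcp_pos: [0.6009, 0.2112, 0.0628]
eef_rot: [-179.9, -0.0, -50.1]
contact_force: [-0.3, -0.1, 1.0]
gripper_width: 0.0441
gripper_force: 0.0
```

```bash
python3 -c "
from h import *
go(.600,.2108,.0565,-50)"
```

```text
t 11.82 tcp [0.6009 0.2112 0.0628] rot [-179.9   -0.   -50.1] w 0.0441 F [-0.3 -0.1  1. ]
turn/60 [-0.001 -0.    -0.001]
shift/.5 total [-0.0004  0.0019  0.0127] rows>= 1
```

Request:
carry_out([
  [0,0,0.012,0,0,0],
  [0,0,0,0,0,0],
  [0,0,0,0,0,0],
])

```text
time_s: 12.2
tcp_pos: [0.6004, 0.211, 0.0559]
eef_rot: [180.0, -0.0, -50.1]
contact_force: [-0.3, 0.5, -0.1]
gripper_width: 0.0438
gripper_force: 0.0
```

Request:
carry_out([
  [0,0,0,0,0,0],
  [0,0,0,0,0,0],
  [0,0,0,0,0,0],
  [0,0,0,0,0,0],
  [0,0,0,0,0,0],
], hand=0, squeeze=20)

```text
time_s: 12.82
tcp_pos: [0.6006, 0.2111, 0.0561]
eef_rot: [-180.0, -0.0, -50.1]
contact_force: [1.0, 1.1, 1.2]
gripper_width: 0.0191
gripper_force: 20.0
```

Request:
carry_out([
  [0,0,-0.04,0,0,0],
  [0,0,-0.05,0,0,0],
  [0,0,-0.05,0,0,0],
  [0,0,0,0,0,0],
  [0,0,0,0,0,0],
])

```text
time_s: 13.45
tcp_pos: [0.5996, 0.2106, 0.1249]
eef_rot: [179.9, 0.0, -50.1]
contact_force: [0.6, -0.4, -2.8]
gripper_width: 0.0191
gripper_force: 20.0
```

```bash
python3 - <<'E'
from h import *
go(.4845,.2022,.13,-50)
b=r.capture("scene")[:,:,::-1];b=np.ascontiguousarray(b);cv2.imwrite("pics/l2s.png",b)
t=r.get_state()['tcp_pos'];c=cv2.resize(b[165:265,185:305],None,fx=5,fy=5,interpolation=cv2.INTER_CUBIC)
for P,col in ((t-[0,0,.008],(0,0,255)),(t-[0,0,.0465],(0,255,0))):
    q=proj("scene",P)[0]; print(q.round(1)); cv2.circle(c,tuple(((q-[185,165]+.5)*5).astype(int)),3,col,-1)
cv2.imwrite("pics/l2.png",c)
E
```

```text
t 13.45 tcp [0.5996 0.2106 0.1249] rot [179.9   0.  -50.1] w 0.0191 F [ 0.6 -0.4 -2.8]
turn/60 [ 0.001  0.001 -0.002]
shift/.5 total [-0.1351  0.1872 -0.0103] rows>= 2
[223.2 194.3]
[226.3 206.3]
```

View pics/l2.png

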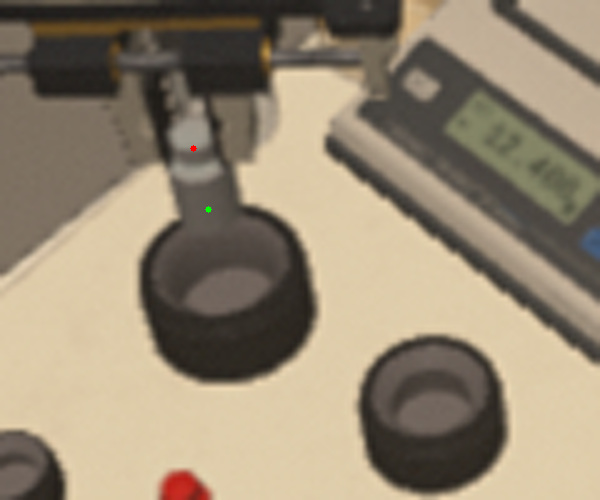

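w200 hangs centred between the fingers. Both empty cases can be seen, with case_200 at crop (433,410).

Request:
carry_out([
  [-0.045,0.062,0,0,0,0],
  [-0.045,0.062,0,0,0,0],
  [-0.045,0.063,0.01,0,0,0],
  [0,0,0,0,0,0],
  [0,0,0,0,0,0],
])

```text
time_s: 14.12
tcp_pos: [0.4855, 0.2029, 0.1207]
eef_rot: [180.0, -0.0, -50.0]
contact_force: [0.8, 0.5, -1.8]
gripper_width: 0.0191
gripper_force: 20.0
```

Request:
carry_out([
  [0,0,0.02,0,0,0],
  [0,0,0.02,0,0,0],
  [0,0,0,0,0,0],
  [0,0,0,0,0,0],
])

```text
time_s: 14.62
tcp_pos: [0.4856, 0.2026, 0.1007]
eef_rot: [180.0, -0.0, -50.1]
contact_force: [-0.2, 0.7, -2.7]
gripper_width: 0.0192
gripper_force: 20.0
```

```bash
python3 - <<'E'
from h import *
go(.4843,.2024,.078,-50)
b=r.capture("scene")[:,:,::-1]
cv2.imwrite("pics/p3.png",cv2.resize(b[190:270,230:320],None,fx=7,fy=7,interpolation=cv2.INTER_CUBIC))
E
```

```text
t 14.62 tcp [0.4856 0.2026 0.1007] rot [180.   -0.  -50.1] w 0.0192 F [-0.2  0.7 -2.7]
turn/60 [ 0.001 -0.    -0.002]
shift/.5 total [-0.0012  0.0022  0.0455] rows>= 1
```

View pics/p3.png

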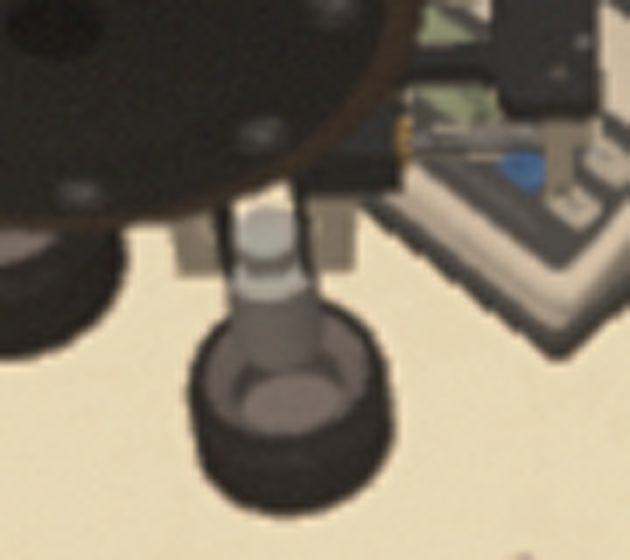

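```bash
python3 - <<'E'
from h import *
w=plane("scene",(230+280/7-.5,190+356/7-.5),.0547);c=plane("scene",(230+292/7-.5,190+402/7-.5),.010)
m=plane("scene",(230+290/7-.5,190+376/7-.5),.036)
t=r.get_state()['tcp_pos'];print(w,c,m,t)
E
```

```text
[0.47748043 0.20935499 0.0547    ] [0.48754031 0.19844384 0.01      ] [0.48047794 0.20394342 0.036     ] [0.48562162 0.20278583 0.10099179]
```

The body's underside is above the mouth, off by only about 1 mm. I'll make a small correction and lower.

Request:
carry_out([
  [0,0.002,0.02,0,0,0],
  [0,0,0.02,0,0,0],
  [0,0,0.015,0,0,0],
  [0,0,0.008,0,0,0],
  [0,0,0,0,0,0],
])

```text
time_s: 15.3
tcp_pos: [0.4845, 0.202, 0.0691]
eef_rot: [180.0, -0.0, -50.1]
contact_force: [0.5, 0.5, -2.2]
gripper_width: 0.0189
gripper_force: 20.0
```

Request:
carry_out([
  [0,0,0.01,0,0,0],
  [0,0,0.01,0,0,0],
  [0,0,0.004,0,0,0],
  [0,0,0,0,0,0],
  [0,0,0,0,0,0],
])

```text
time_s: 15.92
tcp_pos: [0.4847, 0.2022, 0.0576]
eef_rot: [-180.0, -0.0, -50.1]
contact_force: [0.6, 0.9, -2.7]
gripper_width: 0.0193
gripper_force: 20.0
```

Request:
carry_out([
  [0,0,0.003,0,0,0],
  [0,0,0,0,0,0],
  [0,0,0,0,0,0],
])

```text
time_s: 16.3
tcp_pos: [0.4847, 0.2022, 0.0561]
eef_rot: [-180.0, -0.0, -50.1]
contact_force: [1.0, -0.3, -1.4]
gripper_width: 0.0193
gripper_force: 20.0
```

Request:
carry_out([
  [0,0,0,0,0,0],
  [0,0,0,0,0,0],
  [0,0,0,0,0,0],
  [0,0,0,0,0,0],
  [0,0,0,0,0,0],
], hand=0.55)

```text
time_s: 16.92
tcp_pos: [0.4846, 0.2021, 0.056]
eef_rot: [-180.0, -0.0, -50.1]
contact_force: [0.6, -0.4, -0.2]
gripper_width: 0.0484
gripper_force: 0.0
```

Request:
carry_out([
  [0,0,-0.06,0,0,0],
  [0,0,-0.12,0,0,0],
  [0,0,-0.12,0,0,0],
  [0,0,-0.12,0,0,0],
  [0,0,-0.06,0,0,0],
])

```text
time_s: 17.55
tcp_pos: [0.4854, 0.2025, 0.3]
eef_rot: [-179.7, -0.0, -50.1]
contact_force: [-0.4, 0.5, -0.6]
gripper_width: 0.0482
gripper_force: 0.0
```

Request:
carry_out([
  [0,0,0,0,0,0.165],
  [0,0,0,0,0,0.165],
  [0,0,0,0,0,0.165],
  [0,0,0,0,0,0.17],
])

```text
time_s: 18.05
tcp_pos: [0.4845, 0.2021, 0.2959]
eef_rot: [180.0, 0.0, -90.3]
contact_force: [-0.6, -0.1, 0.2]
gripper_width: 0.0482
gripper_force: 0.0
```

```bash
python3 - <<'E'
from h import *
print(plane("top",(418.2,222.6),.066))
go(.4065,-.225,.29,-90)
E
```

```text
[ 0.4073969  -0.22735067  0.066     ]
t 18.05 tcp [0.4845 0.2021 0.2959] rot [180.    0.  -90.3] w 0.0482 F [-0.6 -0.1  0.2]
turn/60 [ 0.     0.    -0.005]
shift/.5 total [0.8541 0.1559 0.0119] rows>= 7
```

Request:
carry_out([
  [0.107,0.0195,0,0,0,0],
  [0.107,0.0195,0,0,0,0],
  [0.107,0.0195,0,0,0,0],
  [0.107,0.0195,0,0,0,0],
])

```text
time_s: 18.55
tcp_pos: [0.445, -0.0134, 0.2962]
eef_rot: [-180.0, 0.0, -89.9]
contact_force: [0.6, -0.6, 0.1]
gripper_width: 0.0485
gripper_force: 0.0
```

Request:
carry_out([
  [0.107,0.0195,0,0,0,0],
  [0.107,0.0195,0,0,0,0],
  [0.107,0.0195,0,0,0,0],
  [0.107,0.0195,0,0,0,0],
  [0,0,0,0,0,0],
])

```text
time_s: 19.18
tcp_pos: [0.4055, -0.2288, 0.2957]
eef_rot: [180.0, -0.0, -90.3]
contact_force: [-0.2, 0.9, 0.5]
gripper_width: 0.0481
gripper_force: 0.0
```

Request:
carry_out([
  [0,0,0.1,0,0,0],
  [0,0,0.12,0,0,0],
  [0,0,0.12,0,0,0],
  [0,0,0.02,0,0,0],
  [0,0,0,0,0,0],
])

```text
time_s: 19.8
tcp_pos: [0.4076, -0.2258, 0.1169]
eef_rot: [180.0, -0.0, -89.9]
contact_force: [0.4, 0.5, 0.2]
gripper_width: 0.048
gripper_force: 0.0
```

Request:
carry_out([
  [0,0,0,0,0,0],
  [0,0,0,0,0,0],
])

```text
time_s: 20.05
tcp_pos: [0.408, -0.226, 0.1178]
eef_rot: [-179.8, -0.0, -90.0]
contact_force: [-0.0, -0.0, 0.2]
gripper_width: 0.0482
gripper_force: 0.0
```

```bash
python3 - <<'E'
from h import *
go(.4065,-.2255,.0575,-90)
E
```

```text
t 20.05 tcp [ 0.408  -0.226   0.1178] rot [-179.8   -0.   -90. ] w 0.0482 F [-0.  -0.   0.2]
turn/60 [-0.003 -0.     0.   ]
shift/.5 total [-0.001   0.003   0.1206] rows>= 1
```

Request:
carry_out([
  [0,0.002,0.04,0,0,0],
  [0,0,0.05,0,0,0],
  [0,0,0.025,0,0,0],
  [0,0,0.003,0,0,0],
  [0,0,0,0,0,0],
])

```text
time_s: 20.68
tcp_pos: [0.4064, -0.226, 0.0577]
eef_rot: [-179.9, -0.0, -90.0]
contact_force: [-0.5, -0.2, 0.5]
gripper_width: 0.0483
gripper_force: 0.0
```

Request:
carry_out([
  [0,0,0,0,0,0],
  [0,0,0,0,0,0],
])

```text
time_s: 20.92
tcp_pos: [0.4061, -0.2259, 0.0575]
eef_rot: [-179.9, -0.0, -90.0]
contact_force: [-0.5, -0.3, -0.7]
gripper_width: 0.0484
gripper_force: 0.0
```

Request:
carry_out([
  [0,0,0,0,0,0],
  [0,0,0,0,0,0],
  [0,0,0,0,0,0],
  [0,0,0,0,0,0],
  [0,0,0,0,0,0],
], hand=0, squeeze=35)

```text
time_s: 21.55
tcp_pos: [0.4065, -0.226, 0.0572]
eef_rot: [-179.9, -0.0, -90.0]
contact_force: [2.9, 0.2, -1.1]
gripper_width: 0.0248
gripper_force: 35.0
```

Request:
carry_out([
  [0,0,-0.03,0,0,0],
  [0,0,-0.08,0,0,0],
  [0,0,-0.12,0,0,0],
  [0,0,-0.12,0,0,0],
  [0,0,-0.12,0,0,0],
])

```text
time_s: 22.18
tcp_pos: [0.404, -0.2254, 0.2928]
eef_rot: [179.8, 0.1, -90.0]
contact_force: [2.2, -0.1, -5.9]
gripper_width: 0.025
gripper_force: 35.0
```

Request:
carry_out([
  [0,0,-0.06,0,0,0],
  [0,0,0,0,0,0],
  [0,0,0,0,0,0],
])

```text
time_s: 22.55
tcp_pos: [0.4044, -0.2253, 0.3196]
eef_rot: [179.8, 0.1, -90.0]
contact_force: [-0.9, 0.2, -5.9]
gripper_width: 0.0248
gripper_force: 35.0
```

```bash
python3 - <<'E'
from h import *
go(.6012,.2110,.32,-90)
a=np.ascontiguousarray(r.capture("top")[:,:,::-1]);b=np.ascontiguousarray(r.capture("scene")[:,:,::-1])
cv2.imwrite("pics/l3t.png",a);cv2.imwrite("pics/l3s.png",b)
for nm,c,uv,hi,rad,z in [("c500","top",(264,157),110,20,.021),("c200","top",(267,197),110,17,.018),("c500","scene",(230,222),110,28,.021),("c200","scene",(271,247),110,22,.018)]:
    p,s=blob({"top":a,"scene":b}[c],uv,0,130,rad); print(nm,c,p.round(1),s.round(1),plane(c,p,z)[:2].round(4))
t=r.get_state()['tcp_pos'];o=proj("scene",t)[0].astype(int)-[45,30];print(o)
c=cv2.resize(b[o[1]:o[1]+80,o[0]:o[0]+90],None,fx=6,fy=6,interpolation=cv2.INTER_CUBIC)
for P,col in ((t-[0,0,.008],(0,0,255)),(t-[0,0,.0575],(0,255,0))):
    q=proj("scene",P)[0]; cv2.circle(c,tuple(((q-o+.5)*6).astype(int)),3,col,-1)
a=cv2.resize(a[140:220,235:300],None,fx=4,fy=4,interpolation=cv2.INTER_CUBIC)
m=np.zeros((500,800,3),np.uint8);m[:480,:540]=c;m[:320,540:800]=a
cv2.imwrite("pics/l3.png",m)
E
```

```text
t 22.55 tcp [ 0.4044 -0.2253  0.3196] rot [ 1.798e+02  1.000e-01 -9.000e+01] w 0.0248 F [-0.9  0.2 -5.9]
turn/60 [ 0.004  0.002 -0.   ]
shift/.5 total [-8.726e-01 -3.936e-01 -8.000e-04] rows>= 8
c500 top [264.3 157. ] [ 26.5  27.2 561.9] [0.6026 0.2104]
c200 top [267.2 197. ] [ 22.   22.2 311.5] [0.4851 0.2011]
c500 scene [230.  223.2] [  35.8   36.2 1042.7] [0.5994 0.2122]
c200 scene [271.2 248.3] [ 30.2  32.2 721.5] [0.481  0.2049]
[379  19]
```

View pics/l3.png

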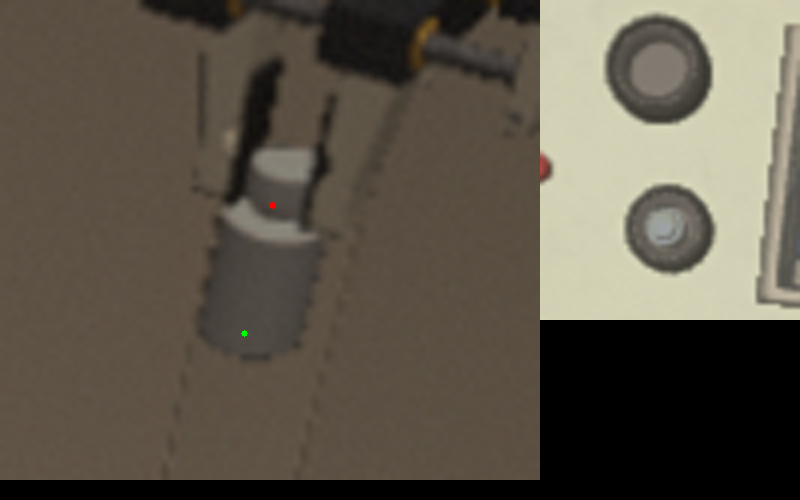

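w500 hangs upright between the fingers (crop (265,290)). w200 is inside case_200's well, and case_500 is empty and unmoved. I'll turn back to yaw -50 and carry w500 over.

Request:
carry_out([
  [0,0,0,0,0,-0.165],
  [0,0,0,0,0,-0.165],
  [0,0,0,0,0,-0.165],
  [0,0,0,0,0,-0.17],
])

```text
time_s: 23.15
tcp_pos: [0.4051, -0.2257, 0.3203]
eef_rot: [179.9, 0.1, -49.8]
contact_force: [-0.2, -0.1, -5.1]
gripper_width: 0.025
gripper_force: 35.0
```

Request:
carry_out([
  [-0.052,-0.108,0,0,0,0],
  [-0.052,-0.108,0,0,0,0],
  [-0.052,-0.108,0,0,0,0],
  [-0.052,-0.108,0,0,0,0],
])

```text
time_s: 23.65
tcp_pos: [0.5046, -0.0058, 0.3206]
eef_rot: [179.9, 0.1, -50.1]
contact_force: [1.2, -1.2, -4.6]
gripper_width: 0.0247
gripper_force: 35.0
```

Request:
carry_out([
  [-0.052,-0.108,0,0,0,0],
  [-0.052,-0.108,0,0,0,0],
  [-0.052,-0.108,0,0,0,0],
  [-0.05,-0.105,0,0,0,0],
  [0,0,0,0,0,0],
])

```text
time_s: 24.28
tcp_pos: [0.6035, 0.2126, 0.3176]
eef_rot: [179.7, 0.1, -49.9]
contact_force: [-0.3, -0.2, -5.2]
gripper_width: 0.0243
gripper_force: 35.0
```

Request:
carry_out([
  [0,0,0.08,0,0,0],
  [0,0,0.12,0,0,0],
  [0,0,0.12,0,0,0],
  [0,0,0.04,0,0,0],
  [0,0,0,0,0,0],
])

```text
time_s: 24.9
tcp_pos: [0.6014, 0.2076, 0.1387]
eef_rot: [179.6, 0.0, -50.1]
contact_force: [0.5, 0.3, -3.6]
gripper_width: 0.0249
gripper_force: 35.0
```

Request:
carry_out([
  [0,0,0,0,0,0],
  [0,0,0,0,0,0],
  [0,0,0,0,0,0],
])

```text
time_s: 25.28
tcp_pos: [0.6035, 0.2094, 0.1432]
eef_rot: [-179.9, -0.0, -50.1]
contact_force: [-0.5, 0.1, -5.1]
gripper_width: 0.025
gripper_force: 35.0
```

```bash
python3 - <<'E'
from h import *
go(.6012,.2110,.0672,-50)
E
```

```text
t 25.27 tcp [0.6035 0.2094 0.1432] rot [-179.9   -0.   -50.1] w 0.025 F [-0.5  0.1 -5.1]
turn/60 [-0.002 -0.    -0.001]
shift/.5 total [-0.0055  0.0014  0.152 ] rows>= 2
```

I've used all 14 picture views, so from here I'll rely on forces and measured numbers.

Request:
carry_out([
  [-0.005,0.001,0.03,0,0,0],
  [0,0,0.04,0,0,0],
  [0,0,0.015,0,0,0],
  [0,0,0,0,0,0],
  [0,0,0,0,0,0],
])

```text
time_s: 25.9
tcp_pos: [0.6016, 0.211, 0.1001]
eef_rot: [-179.9, -0.0, -50.1]
contact_force: [-0.1, -0.3, -4.5]
gripper_width: 0.0251
gripper_force: 35.0
```

Request:
carry_out([
  [0,0,0,0,0,0],
  [0,0,0.01,0,0,0],
  [0,0,0.01,0,0,0],
  [0,0,0,0,0,0],
])

```text
time_s: 26.4
tcp_pos: [0.6007, 0.2105, 0.0888]
eef_rot: [179.9, 0.0, -50.1]
contact_force: [0.0, -0.4, -6.0]
gripper_width: 0.0251
gripper_force: 35.0
```

```bash
python3 - <<'E'
from h import *
go(.6012,.2110,.0672,-50)
E
```

```text
t 26.4 tcp [0.6007 0.2105 0.0888] rot [179.9   0.  -50.1] w 0.0251 F [ 0.  -0.4 -6. ]
turn/60 [ 0.001  0.    -0.001]
shift/.5 total [-0.0002 -0.0014  0.0432] rows>= 1
```

Request:
carry_out([
  [0,-0.001,0.01,0,0,0],
  [0,0,0.01,0,0,0],
  [0,0,0,0,0,0],
  [0,0,0,0,0,0],
])

```text
time_s: 26.9
tcp_pos: [0.6016, 0.211, 0.0795]
eef_rot: [180.0, -0.0, -50.1]
contact_force: [-0.3, 1.0, -4.8]
gripper_width: 0.0247
gripper_force: 35.0
```

Request:
carry_out([
  [0,0,0.01,0,0,0],
  [0,0,0.008,0,0,0],
  [0,0,0,0,0,0],
  [0,0,0,0,0,0],
])

```text
time_s: 27.4
tcp_pos: [0.6016, 0.211, 0.0705]
eef_rot: [180.0, -0.0, -50.1]
contact_force: [-0.2, 0.5, -4.8]
gripper_width: 0.0246
gripper_force: 35.0
```

Now 3 mm to the bottom. I'll finish that, release, rise, and turn towards w50.

Request:
carry_out([
  [0,0,0.004,0,0,0],
  [0,0,0.002,0,0,0],
  [0,0,0,0,0,0],
  [0,0,0,0,0,0],
])

```text
time_s: 27.9
tcp_pos: [0.6015, 0.211, 0.0675]
eef_rot: [180.0, -0.0, -50.1]
contact_force: [0.9, 0.1, -4.5]
gripper_width: 0.0248
gripper_force: 35.0
```

Request:
carry_out([
  [0,0,0.001,0,0,0],
  [0,0,0,0,0,0],
])

```text
time_s: 28.15
tcp_pos: [0.6017, 0.211, 0.0673]
eef_rot: [-180.0, -0.0, -50.1]
contact_force: [0.6, -0.8, -2.5]
gripper_width: 0.0251
gripper_force: 35.0
```

Request:
carry_out([
  [0,0,0,0,0,0],
  [0,0,0,0,0,0],
  [0,0,0,0,0,0],
  [0,0,0,0,0,0],
  [0,0,0,0,0,0],
], hand=0.55)

```text
time_s: 28.78
tcp_pos: [0.6016, 0.211, 0.067]
eef_rot: [-180.0, -0.0, -50.1]
contact_force: [0.8, -0.7, -0.5]
gripper_width: 0.0477
gripper_force: 0.0
```

Request:
carry_out([
  [0,0,-0.06,0,0,0],
  [0,0,-0.08,0,0,0],
  [0,0,-0.08,0,0,0],
  [0,0,0,0,0,0],
])

```text
time_s: 29.28
tcp_pos: [0.6034, 0.212, 0.1811]
eef_rot: [-179.6, -0.1, -50.1]
contact_force: [-0.8, 1.3, 0.0]
gripper_width: 0.0481
gripper_force: 0.0
```

```bash
python3 - <<'E'
from h import *
go(.3848,.2119,.12,-50)
E
```

```text
t 29.27 tcp [0.6034 0.212  0.1811] rot [-1.796e+02 -1.000e-01 -5.010e+01] w 0.0481 F [-0.8  1.3  0. ]
turn/60 [-0.006 -0.001 -0.001]
shift/.5 total [-0.2809  0.335   0.1222] rows>= 4
```

Request:
carry_out([
  [-0.07,0.084,0,0,0,0],
  [-0.07,0.084,0,0,0,0],
  [-0.07,0.084,0,0,0,0],
  [-0.07,0.084,0,0,0,0],
  [0,0,0.05,0,0,0],
])

```text
time_s: 29.9
tcp_pos: [0.3808, 0.211, 0.1533]
eef_rot: [-179.7, 0.1, -49.9]
contact_force: [1.4, 0.9, -0.6]
gripper_width: 0.048
gripper_force: 0.0
```

Request:
carry_out([
  [0,0,0.08,0,0,0],
  [0,0,0.05,0,0,0],
  [0,0,0,0,0,0],
  [0,0,0,0,0,0],
  [0,0,0,0,0,0],
])

```text
time_s: 30.52
tcp_pos: [0.3833, 0.2111, 0.088]
eef_rot: [-179.9, 0.0, -50.1]
contact_force: [0.1, -0.0, -0.1]
gripper_width: 0.0486
gripper_force: 0.0
```

```bash
python3 - <<'E'
from h import *
go(.3848,.2119,.0305,-50)
E
```

```text
t 30.52 tcp [0.3833 0.2111 0.088 ] rot [-179.9    0.   -50.1] w 0.0486 F [ 0.1 -0.  -0.1]
turn/60 [-0.002  0.    -0.001]
shift/.5 total [ 0.0007 -0.0032  0.115 ] rows>= 1
```

Request:
carry_out([
  [0,-0.003,0.04,0,0,0],
  [0,0,0.05,0,0,0],
  [0,0,0.015,0,0,0],
  [0,0,0,0,0,0],
  [0,0,0,0,0,0],
])

```text
time_s: 31.15
tcp_pos: [0.3845, 0.2121, 0.0354]
eef_rot: [-179.9, 0.0, -50.1]
contact_force: [0.3, 0.8, 0.0]
gripper_width: 0.0481
gripper_force: 0.0
```

```bash
python3 - <<'E'
from h import *
go(.3848,.2119,.0308,-50)
E
```

```text
t 31.15 tcp [0.3845 0.2121 0.0354] rot [-179.9    0.   -50.1] w 0.0481 F [0.3 0.8 0. ]
turn/60 [-0.001  0.    -0.001]
shift/.5 total [ 0.0008 -0.0002  0.0092] rows>= 1
```

Request:
carry_out([
  [0,0,0.008,0,0,0],
  [0,0,0,0,0,0],
  [0,0,0,0,0,0],
])

```text
time_s: 31.52
tcp_pos: [0.384, 0.2116, 0.0306]
eef_rot: [-180.0, 0.0, -50.1]
contact_force: [0.1, 0.6, -0.3]
gripper_width: 0.048
gripper_force: 0.0
```

Request:
carry_out([
  [0,0,0,0,0,0],
  [0,0,0,0,0,0],
  [0,0,0,0,0,0],
  [0,0,0,0,0,0],
  [0,0,0,0,0,0],
], hand=0, squeeze=12)

```text
time_s: 32.15
tcp_pos: [0.384, 0.2116, 0.0305]
eef_rot: [-180.0, 0.0, -50.1]
contact_force: [-0.1, 0.3, -0.1]
gripper_width: 0.0121
gripper_force: 12.0
```

Request:
carry_out([
  [0,0,-0.03,0,0,0],
  [0,0,-0.08,0,0,0],
  [0,0,-0.1,0,0,0],
  [0,0,0,0,0,0],
  [0,0,0,0,0,0],
])

```text
time_s: 32.78
tcp_pos: [0.3836, 0.2113, 0.1354]
eef_rot: [-180.0, 0.0, -50.1]
contact_force: [-0.2, -0.1, -0.5]
gripper_width: 0.0123
gripper_force: 12.0
```

```bash
python3 - <<'E'
from h import *
a=np.ascontiguousarray(r.capture("top")[:,:,::-1]);b=np.ascontiguousarray(r.capture("scene")[:,:,::-1])
cv2.imwrite("pics/l4s.png",b)
for nm,c,uv,z in [("c50","top",(222,157),.013),("c50","scene",(187,261),.013)]:
    p,s=blob({"top":a,"scene":b}[c],uv,0,130,12 if c=="top" else 15); print(nm,c,p.round(1),s.round(1),plane(c,p,z)[:2].round(4))
go(.6036,.3352,.12,-50)
t=r.get_state()['tcp_pos']
for k in(.008,.022,.031): print(k,proj("scene",t-[0,0,k])[0].round(1))
q=proj("scene",t-[0,0,.022])[0].astype(int)
g=cv2.cvtColor(b,cv2.COLOR_BGR2GRAY)[q[1]-14:q[1]+16,q[0]-14:q[0]+15]
print(q);print("\n".join(" ".join(f"{v:3d}" for v in row) for row in g))
E
```

```text
c50 top [222.7 157.1] [ 14.5  14.5 164.9] [0.6042 0.3347]
c50 scene [187.  261.5] [ 21.   21.5 342.8] [0.6015 0.3364]
t 32.88 tcp [0.3834 0.2109 0.1345] rot [179.9  -0.  -50.1] w 0.0123 F [ 0.2 -0.3 -0.7]
turn/60 [ 0.002 -0.    -0.002]
shift/.5 total [ 0.0927 -0.4972  0.0291] rows>= 5
0.008 [303.2 243.2]
0.022 [303.4 247.6]
0.031 [303.5 250.3]
[303 247]
 49  49  50  49  49  48  51  50  60  73  53  60  82  87 101 134 165 173 152  69  67  49  47  49  48  49  45  47  47
 52  50  51  50  49  49  49  49  62  78  51  55  75  80  82  99 135 165 156  68  61  47  49  48  48  48  49  49  49
 51  52  50  51  49  49  50  52  61  74  49  71 104  80  75  82  93 124 138  62  50  48  49  48  48  49  48  46  48
 49  50  49  49  49  50  49  51  60  74  55 110 176 142  83  78  79  85  83  50  46  50  51  51  51  49  48  51  59
 70  67  57  62  65  62  61  63  70  78  52 114 205 221 158 131  81  80  75  47  57  83  83  81  80  81  81  83 112
155 142  97  97 100  99  98  99 104 100  56 111 206 236 228 206 114  73  73  50  82 131 131 129 130 128 127 130 172
236 222 150 128 127 128 129 130 137 129  60 102 
[... 2035 characters left out ...]
 233
233 234 233 234 233 233 233 233 233 233 233 233 233 234 233 233 233 232 232 232 233 233 233 233 233 234 233 233 233
234 234 233 233 233 233 233 234 234 233 234 234 232 233 232 232 232 232 233 233 233 232 232 233 233 233 233 233 234
233 233 234 233 233 233 233 234 233 234 234 232 233 233 233 233 233 232 232 232 232 234 233 233 233 234 233 233 232
233 233 234 233 234 234 233 233 233 234 233 233 233 233 233 233 232 232 232 232 233 233 233 234 233 233 233 232 233
233 234 234 233 233 233 233 234 233 233 234 234 233 232 232 232 232 230 231 232 233 233 233 233 232 233 233 232 232
234 233 233 233 233 233 232 232 233 233 234 233 234 232 232 232 232 231 231 232 233 233 232 233 232 233 232 233 233
```

w50 is held upright and matches the predicted pixels. Carrying it to case_50.

Request:
carry_out([
  [0.0185,-0.0995,0,0,0,0],
  [0.0185,-0.0995,0,0,0,0],
  [0.0185,-0.0995,0,0,0,0],
  [0.0185,-0.0995,0,0,0,0],
  [0.0185,-0.0995,0,0,0,0],
])

```text
time_s: 33.5
tcp_pos: [0.6054, 0.3359, 0.1332]
eef_rot: [179.8, -0.0, -50.1]
contact_force: [0.4, -0.1, 0.4]
gripper_width: 0.012
gripper_force: 12.0
```

Request:
carry_out([
  [0,0,0.04,0,0,0],
  [0,0,0.06,0,0,0],
  [0,0,0,0,0,0],
  [0,0,0,0,0,0],
  [0,0,0,0,0,0],
])

```text
time_s: 34.12
tcp_pos: [0.605, 0.3362, 0.0869]
eef_rot: [-179.9, -0.0, -50.1]
contact_force: [0.1, 0.2, 0.7]
gripper_width: 0.0124
gripper_force: 12.0
```

```bash
python3 - <<'E'
from h import *
go(.6034,.3353,.0405,-50)
b=np.ascontiguousarray(r.capture("scene")[:,:,::-1]);cv2.imwrite("pics/p4.png",b)
t=r.get_state()['tcp_pos'];q=proj("scene",t-[0,0,.0305])[0];print(q.round(1))
g=cv2.cvtColor(b,cv2.COLOR_BGR2GRAY)[230:276,172:205]
print("\n".join(f"{230+i} "+" ".join(f"{v:3d}" for v in row) for i,row in enumerate(g)))
E
```

```text
t 34.12 tcp [0.605  0.3362 0.0869] rot [-179.9   -0.   -50.1] w 0.0124 F [0.1 0.2 0.7]
turn/60 [-0.002 -0.    -0.001]
shift/.5 total [-0.0007  0.0036  0.0927] rows>= 1
[180.9 248.8]
230  49  53  50  52  52  51  51  52  51  51  52  50  50  53 104  96  70  80  88  86  88  98 104 104 104 103 100  98  98 100 111 122 123
231  46  46  45  45  43  44  41  44  42  43  41  42  41  44  80  79  71 126 155 154 156 172 184 185 184 186 180 180 177 180 201 215 218
232  38  39  39  41  36  38  39  41  38  40  42  42  41  40  56  63  83 172 215 220 218 217 219 219 218 218 216 215 213 213 216 216 217
233  39  41  40  41  39  42  41  41  39  39  40  42  42  41  42  48  73 137 201 220 219 220 218 217 219 218 217 215 214 214 214 215 216
234  40  40  41  41  41  41  39  38  41  39  40  41  41  41  37  38  66 125 195 217 219 218 218 218 217 218 216 214 214 215 215 216 218
235  40  41  42  41  42  38  39  41  41  40  43  41  41  40  35  42  68  97 174 214 219 217 218 218 216 218 217 216 217 217 217 217 217
236  40  39  41  42  59  66  53  49  55  55  60  61  62  65  60  55  73  87 136 198 218 218 217 216 21
[... 4637 characters left out ...]
 219 218 218 217 218
271 218 218 218 218 218 218 219 221 216 160 100  68  45  36  36  37  42  49  75 114 136 192 219 219 217 217 218 217 218 218 217 217 218
272 217 217 218 218 218 218 219 219 220 218 216 184 125  98  96  98 119 136 194 218 218 218 218 217 216 217 218 219 218 217 218 218 219
273 218 218 218 218 219 218 218 219 218 219 220 220 216 217 217 216 219 217 219 222 218 218 217 218 218 217 219 218 218 219 219 219 219
274 217 217 218 218 218 218 218 219 218 218 219 219 219 220 220 221 219 218 218 219 217 216 218 218 218 218 218 218 219 219 219 218 218
275 217 216 218 218 216 217 217 218 217 218 218 218 219 217 217 218 216 214 216 218 217 219 219 218 218 218 219 218 218 218 218 219 219
```

```bash
python3 - <<'E'
from h import *
print(plane("scene",(186.3,257.6),.026),plane("scene",(180.9,249.5),.0869-.0305))
for q in [(.6015,.3364),(.6034,.3353)]: print(proj("scene",[[*q,.026],[*q,0]]).round(1))
E
```

```text
[0.60124166 0.33463858 0.026     ] [0.60364027 0.33725427 0.0564    ]
[[185.6 258.1]
 [188.5 264.9]]
[[185.4 257.3]
 [188.3 264.1]]
```

Request:
carry_out([
  [-0.001,0.0045,0.02,0,0,0],
  [0,0,0.03,0,0,0],
  [0,0,0.012,0,0,0],
  [0,0,0,0,0,0],
  [0,0,0,0,0,0],
])

```text
time_s: 34.8
tcp_pos: [0.6026, 0.3348, 0.0546]
eef_rot: [-180.0, -0.0, -50.1]
contact_force: [1.2, 1.0, 0.1]
gripper_width: 0.0122
gripper_force: 12.0
```

Request:
carry_out([
  [0,0,0,0,0,0],
  [0,0,0.008,0,0,0],
  [0,0,0,0,0,0],
  [0,0,0,0,0,0],
])

```text
time_s: 35.3
tcp_pos: [0.6024, 0.3346, 0.0505]
eef_rot: [180.0, -0.0, -50.1]
contact_force: [-0.2, 0.5, -0.2]
gripper_width: 0.0122
gripper_force: 12.0
```

```bash
python3 - <<'E'
from h import *
go(.6030,.3350,.0405,-50)
print(r.get_state()['moment'].round(3))
b=np.ascontiguousarray(r.capture("scene")[:,:,::-1])
g=cv2.cvtColor(b,cv2.COLOR_BGR2GRAY)[242:274,172:202]
print("\n".join(f"{242+i} "+" ".join(f"{v:3d}" for v in row) for i,row in enumerate(g)))
E
```

```text
t 35.3 tcp [0.6024 0.3346 0.0505] rot [180.   -0.  -50.1] w 0.0122 F [-0.2  0.5 -0.2]
turn/60 [ 0.    -0.    -0.001]
shift/.5 total [ 0.0002 -0.0014  0.02  ] rows>= 1
[ 0.04  -0.013 -0.052]
242  90  90  85  65  53  53  54  54  53  55  54  54  55  54  53  55  55  54  53  52  87  87  71  83  90 100 105 106 103 102
243  73  64  59  51  48  48  49  48  48  48  47  45  47  49  45  46  47  46  45  45  65  78  76 128 158 177 191 191 191 189
244 118  87  54  42  44  42  43  41  43  44  44  43  44  44  43  44  42  43  44  45  57  69  89 177 222 225 226 225 225 226
245 119 110  68  42  40  42  42  41  42  42  40  42  41  43  45  43  43  46  42  43  42  45  70 141 207 224 224 226 225 225
246 121 120  82  48  42  40  39  42  41  42  42  43  42  44  43  42  43  43  41  42  42  40  68 127 202 225 223 225 224 225
247 120 121  93  59  40  41  41  42  40  41  42  42  40  42  43  43  45  46  45  46  46  45  70 102 188 226 226 225 225 226
248 120 120 109  82  54  40  40  44  42  39  50  76  61  45  55  62  70  71  74  74  66  64  77 101 187 226 225 225 226 225
249 120 120 120 101  60  38  36  35  34  4
[... 2357 characters left out ...]
  37  41  44  42  45  42  39  38  39  38  37  33  44 102 193 226 227 226 226 226
269 224 224 224 224 225 226 227 168  87  42  34  39  37  37  37  38  39  38  40  35  35  50 103 194 227 228 226 226 225 226
270 225 224 225 225 225 226 227 225 170  89  41  32  33  35  36  37  36  34  34  44  59 124 202 228 226 225 226 225 226 225
271 226 225 225 225 225 226 227 228 225 169 103  72  47  37  37  37  45  50  80 121 142 204 228 227 225 224 225 225 226 225
272 225 226 225 226 226 225 226 226 228 227 225 195 133 103 100 104 126 143 204 230 227 227 226 224 224 225 225 227 226 226
273 225 224 224 225 225 225 225 226 226 227 229 228 225 226 228 227 227 226 227 228 227 225 224 225 225 225 226 226 225 226
```

Request:
carry_out([
  [0,0.001,0,0,0,0],
  [0,0,0.008,0,0,0],
  [0,0,0,0,0,0],
  [0,0,0,0,0,0],
])

```text
time_s: 35.85
tcp_pos: [0.602, 0.3343, 0.0464]
eef_rot: [180.0, -0.0, -50.1]
contact_force: [-0.5, 0.3, -0.3]
gripper_width: 0.0119
gripper_force: 12.0
```

Request:
carry_out([
  [0,0,0.008,0,0,0],
  [0,0,0.002,0,0,0],
  [0,0,0,0,0,0],
  [0,0,0,0,0,0],
])

```text
time_s: 36.35
tcp_pos: [0.602, 0.3343, 0.0415]
eef_rot: [-180.0, -0.0, -50.1]
contact_force: [0.2, 0.8, -0.5]
gripper_width: 0.0121
gripper_force: 12.0
```

Request:
carry_out([
  [0,0,0.002,0,0,0],
  [0,0,0,0,0,0],
  [0,0,0,0,0,0],
])

```text
time_s: 36.72
tcp_pos: [0.6021, 0.3344, 0.0406]
eef_rot: [-180.0, -0.0, -50.1]
contact_force: [-0.4, -0.4, 0.2]
gripper_width: 0.0118
gripper_force: 12.0
```

Request:
carry_out([
  [0,0,0,0,0,0],
  [0,0,0,0,0,0],
  [0,0,0,0,0,0],
  [0,0,0,0,0,0],
  [0,0,0,0,0,0],
], hand=0.4)

```text
time_s: 37.35
tcp_pos: [0.602, 0.3343, 0.0405]
eef_rot: [180.0, 0.0, -50.1]
contact_force: [0.7, -0.1, -0.1]
gripper_width: 0.0348
gripper_force: 0.0
```

Request:
carry_out([
  [0,0,-0.05,0,0,0],
  [0,0,-0.1,0,0,0],
  [0,0,-0.12,0,0,0],
  [0,0,-0.12,0,0,0],
  [0,0,-0.05,0,0,0],
])

```text
time_s: 37.98
tcp_pos: [0.6031, 0.3349, 0.2656]
eef_rot: [-179.6, -0.0, -50.1]
contact_force: [0.2, -0.3, -1.3]
gripper_width: 0.0351
gripper_force: 0.0
```

Request:
carry_out([
  [-0.1,0,0,0,0,0],
  [-0.1,0,0,0,0,0],
  [-0.1,0,0,0,0,0],
  [-0.1,0,0,0,0,0],
  [0,0,0,0,0,0],
])

```text
time_s: 38.6
tcp_pos: [0.4713, 0.4902, 0.2603]
eef_rot: [180.0, 0.0, -49.9]
contact_force: [0.0, -0.6, 0.6]
gripper_width: 0.0353
gripper_force: 0.0
```

```bash
python3 - <<'E'
from h import *
print(r.get_state()['tcp_pos'].round(3))
im={n:np.ascontiguousarray(r.capture(n)[:,:,::-1]) for n in("top","scene")}
o={n:cv2.imread(f"pics/{n}0.png") for n in im}
for nm,c,uv,hi,rad in [("c500","top",(264,157),150,20),("c200","top",(267,197),150,17),("c50","top",(222,157),150,12),("c100","top",(420,181),150,14),("vL","top",(219,237),150,12),
 ("c500","scene",(230,222),150,28),("c200","scene",(271,247),150,22),("c50","scene",(187,261),150,15),("vL","scene",(267,321),150,14),("vS","scene",(231,290),170,10)]:
    print(nm,c,[(p.round(1),s.round(1)) for p,s in (blob(o[c],uv,0,hi,rad),blob(im[c],uv,0,hi,rad))])
for nm,uv,rad,hs,Rb in [("w500",(264,157),8,.076,13),("w200",(267,197),7,.061,10),("w100",(420,181),7,.0505,8),("w50",(222,157),6,.042,6.5)]:
    p,s=blob(im["top"],uv,122,256,rad); print(nm,p.round(1),s.round(1),plane("top",p,hs)[:2].round(4))
g=cv2.cvtColor(im["scene"],cv2.COLOR_BGR2GRAY)[245:274,174:200]
print("\n".join(" ".join(f"{v:3d}" for v in row) for row in g))
E
```

```text
[0.471 0.49  0.26 ]
c500 top [(array([264.2, 156.9]), array([ 27.2,  28.2, 608.4])), (array([264.2, 156.9]), array([ 27.2,  28. , 603.9]))]
c200 top [(array([266.9, 196.8]), array([ 23.2,  23.2, 414.1])), (array([266.9, 196.8]), array([ 23.2,  23.2, 410.5]))]
c50 top [(array([222.7, 157.1]), array([ 15.5,  15.5, 187.1])), (array([222.7, 157.1]), array([ 15.5,  15.2, 184.2]))]
c100 top [(array([419.3, 180.7]), array([ 19.5,  18.2, 283.1])), (array([419.3, 180.7]), array([ 19.5,  18.2, 279.9]))]
vL top [(array([221.5, 236.5]), array([ 9. , 10.2, 57.2])), (array([221.6, 236.5]), array([ 8.8, 10. , 54.9]))]
c500 scene [(array([230. , 223.3]), array([  36.2,   36.8, 1069.4])), (array([230.3, 224.5]), array([ 35.8,  36. , 927.4]))]
c200 scene [(array([271.1, 247.6]), array([ 30.8,  32.8, 800.6])), (array([271.2, 248.5]), array([ 30. ,  32. , 692.7]))]
c50 scene [(array([187. , 261.5]), array([ 22.2,  22.5, 384.8])), (array([187.1, 261.9]), array([ 21.5,  22. , 338.3]))]
vL scene [(array([267.9, 327.1]), array([ 16.5,  19.5, 219.7])), (array([267.9, 327.4]), array([ 15. ,  18.8, 189.9]))]
v
[... 2634 characters left out ...]
  40  42  43  41  44  45  46  52  45  43  38  37  37  34  48 120 197 223 222
219 219 220 223 218 130  49  33  38  41  44  43  41  40  38  39  38  36  37  35  41 100 188 224 223 223
219 220 221 223 222 164  86  39  32  37  36  40  36  38  36  39  37  33  33  48 101 190 224 223 222 222
222 222 222 222 225 219 164  87  39  31  34  35  37  36  35  32  33  43  58 121 197 224 224 222 223 223
222 222 221 222 223 225 221 162 102  68  46  36  35  37  43  50  77 119 140 198 225 223 222 221 221 221
221 222 221 222 222 223 224 223 219 190 130  99  96 101 122 139 198 224 224 224 222 221 221 221 221 222
222 222 222 222 221 222 222 224 225 224 221 222 222 223 222 221 225 225 224 221 221 222 222 221 223 222
```

```bash
python3 - <<'E'
from h import *
b=np.ascontiguousarray(r.capture("scene")[:,:,::-1]);o=cv2.imread("pics/scene0.png")
for i in(o,b):
    m=(cv2.cvtColor(i,cv2.COLOR_BGR2HSV)[...,1][278:302,222:242]); g=cv2.cvtColor(i,cv2.COLOR_BGR2GRAY)
    bg=np.median(g[278:302,222:242]); print(bg,*blob(i,(231,290),0,bg*.9,12))
g=cv2.cvtColor(b,cv2.COLOR_BGR2GRAY)[200:232,214:246]
print("\n".join(" ".join(f"{v:3d}" for v in row) for row in g))
E
```

```text
186.0 [231.57918589 291.37153922] [11.5    13.25   94.8125]
221.0 [231.61866872 291.41196099] [10.75   13.     91.3125]
220 220 220 218 221 219 220 220 220 219 219 219 219 221 220 220 220 220 221 220 221 222 222 221 220 221 221 221 221 220 221 221
221 221 219 220 220 221 220 221 221 220 221 222 222 222 222 221 221 221 221 222 222 222 221 221 221 220 221 220 220 220 221 221
221 220 220 220 220 220 220 221 221 221 220 216 214 213 211 216 220 222 222 222 222 221 222 221 221 221 220 220 220 219 220 220
221 221 221 221 221 220 222 222 221 217 206 189 184 176 176 185 205 213 216 222 223 222 221 222 222 221 220 220 220 220 222 220
221 221 220 222 221 222 223 221 213 196 180 165 164 164 163 164 169 177 191 216 224 222 222 222 222 221 221 220 220 220 221 221
221 220 221 222 222 221 222 217 191 166 165 162 163 163 163 163 163 160 160 173 197 200 207 217 223 223 222 220 220 220 220 220
221 221 221 221 222 223 221 206 174 163 163 164 164 164 165 164 164 162 142  88  86  93 122 174 203 213 224 222 222 220 220 220
221 222 222 222 223 223 213 182 165 163 165 165 163 164 166 165 165 163 141 104 100 
[... 2415 characters left out ...]
  96  94  82  68  65  51  49  49  49  48  50  50  48  47  46
 80  46  46  48  49  50  58  60  62  67  75  86  93  93  94  93  84  71  64  55  50  51  49  51  51  49  49  49  47  46  46  44
107  52  47  49  48  50  48  49  51  50  50  57  63  61  60  54  53  51  51  51  50  53  54  51  52  51  50  48  46  47  45  45
131  53  43  49  49  48  50  49  50  48  51  50  50  50  49  51  53  51  50  51  52  50  55  52  51  51  47  47  46  48  46  43
181  79  42  47  50  50  49  51  50  50  52  52  50  50  53  56  57  54  51  52  53  50  51  52  48  47  46  47  46  46  45  45
190 107  47  43  47  48  48  51  53  52  50  52  53  54  56  59  56  54  52  51  51  53  47  45  48  46  46  48  46  46  46  46
```

```bash
python3 -c "
from h import *
print(proj('scene',[[.601,.211,.076],[.601,.211,.086]]).round(1)); print(r.close_job())"
```

```text
[[225.8 206.7]
 [225.  203.7]]
the job is handed in; nothing more can be done
None
```

I placed each of the four weights upright on the bottom of the well of its own case and handed the job in at about 39 s; by before-and-after image measurements, the cases and both vials had not moved.

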